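# Make up two instrument repair kits

### The arm

A 7-joint arm with a two-finger parallel gripper is mounted at the origin on the work surface. World frame = base frame: x ahead of the robot, y to its left, z up, the work surface at z = 0. Lengths are in m, angles in rad, forces in N, time in s.
With the tool pointing down it reaches from about 0.35 to 0.9 m from the base axis. Payload 8.1 kg.
Tool frame: the origin (TCP) lies midway between the tips of the shut fingers; the grasp point (between the pads) lies 19 mm behind it; z points along the fingers, y is the line along which they close (so a half turn about z gives the same grasp; the last joint's range is limited). The gripper opens to 85 mm and grips with 20 to 120 N. Pads are 22 mm wide; open, the fingers measure 114 mm over their backs; the gripper's body (76 mm by 85 mm) begins 54 mm behind the grasp point. The pads swing forward as they close: fully open they stand 13 mm farther back than shut.
Start: joints at [1.115, 0.434, 0.025, 1.573, -0.012, 1.134, -0.075], TCP at [0.216, -0.587, 0.231] pointing down, gripper open.
Joint ranges: [-2.62, 2.62], [-0.44, 2.09], [-1.27, 1.32], [0.08, 2.57], [-1.32, 4.46], [0.12, 2], [-2.74, 2.74]. Speed limits (rad/s): [2.22, 2.22, 3.01, 3.01, 3.14, 3.14, 3.14].

### API

Orientations are given as a unit quaternion [x, y, z, w].
In Python, from plant import * gives the robot as it stands.
- The arm moves only by the tool send_rows, never from a script. Its argument "plan" is a list of rows, each a list of 6 numbers: the shift along the tool's x, y, z in mm, then the turn, a rotation vector about the tool's x, y, z in degrees. In form: [[dx, dy, dz, wx, wy, wz], ...]. A call has 1 to 10 rows; each row shifts and turns the commanded pose from where the row before left it, along the tool's axes as they then stand; what a row does not reach is not made up. A row lasts 1/12 s, in which the tool goes at most 41.7 mm and 7.16 degrees, less where a joint would pass 70% of its speed; a pose out of reach is approached as far as the arm can. A call with a gripper value outside its range is refused whole. "fingers" is the closure, from -1 (fully open) to 1 (shut), set as the call begins (left out, the last holds). The fingers move at their own pace and stop on an object; the grip force is fixed at half the most. Time passes only in rows, so rows that do not move let the fingers close. It gives the time, the measured TCP pose, the force, the opening and the grip force at its end, in the units of the state.
- read_state(): the state, without advancing time (a new reading comes with each control period).
- camera(name): name is "scene" or "top"; returns a dict with "img" (400x640x3 uint8, red, green, blue), "range_z" (400x640 float32, m along the optical axis (not along the pixel's ray), 0 where there is no reading), "vfov" (degrees; the focal length in pixels is half the picture's height over the tangent of half this angle, whatever the lens; pixels are square), "cx", "cy" (the principal point, pixels), "rvec" (rotation vector, rad) and "tvec" (3), from world to camera coordinates, as OpenCV has them. Camera axes: x right, y down, z forward; pixel columns grow to the right and rows downward; lengths in m; the calibration is good to about 2 mm. A picture is of the moment at which its call begins.
- job_done(): hands the job in; it is judged then, once.
Trained networks look in the newest picture that a camera, given by its name, has taken for a name from the list of things; names that differ only in an ending like _2 or _b are one class to them, and where a whole thing is asked for, a point or a joint stands for the part that bears it (a point fixed in the world has none). Each returns a list of dicts, best first, with "score" (0 to 1); they miss things now and then, are a little off and sometimes report something else, mostly with a low value. They report only what shows in the picture. A call takes as long as a camera call. They do not tell look-alikes from the thing itself.
- trace(label, camera): "region" (400x640 bool, what is visible of it) and "box" ([left, top, right, bottom] in pixels, round what is visible of it).
- place_of(label, camera): "at" ([column, row] in pixels: a listed point, or the origin of a listed thing).
The state is a dict: "t": time; "joint_pos": joint angles; "joint_velocities": joint speeds; "effort": joint torques, N m; "tcp_pos": TCP position; "orientation": TCP orientation; "force": force on the tool from outside, world axes, zero at the start; "wrist_torque": the same for the moment, N m; "width": finger opening in m; "grasp_force": force on a finger pad.
Only numpy, scipy, OpenCV 4.12 (cv2) and the standard library are available. Lean on these libraries where they do the work, as an engineer would, in place of code of your own. Each camera call takes 0.05 s, during which the arm holds its last target. There are 200 camera calls.

### The job

Make up the two repair kits: the nearly square tray gets the long bridge, the small spool clamp and the neck block; the narrow tray gets the short bridge and the large spool clamp. Set each thing down in the middle of its own dark inlay in the tray floor, with the bridges and the block lying flat and square to the inlay and the clamps standing upright. Leave the glue bottle, the glass jar and the cork sanding block where they are.

Things in the scene. Friction and masses are not known exactly. Their poses are not given: they have to be found in the camera images.
- square_tray: nearly square plywood kit tray, 190 (x) by 180 (y) mm. Fixed. Floor 5 mm, rim 13 mm above bench. Origin: centre of underside, at bench level; z up; yaw within 0.25 rad of world. Flush dark inlays (mm, x, y): 50x144 at (50, 0) for the long bridge, length along tray y; round, 56 across, at (-45, 50) for the small clamp; 64x84 at (-45, -40) for the neck block, its length along tray y.
- narrow_tray: narrow plywood kit tray, 130 (x) by 200 (y) mm. Fixed. Floor 5 mm, rim 13 mm above bench. Origin: centre of underside, at bench level; z up; yaw within 0.25 rad of world. Flush dark inlays (mm, x, y): 104x50 at (0, 50) for the short bridge, length along tray x; round, 68 across, at (0, -45) for the large clamp.
- long_bridge: the longer instrument bridge: flat dark wood bar, 120 mm long (its x), 26 mm wide (its y), ends 6 mm high; raised middle 46 mm long, 12 mm high (14 with its white saddle strip). Grasp across the 26 mm at the middle. Starts flat on the bench; either way round is right. Origin: centre of its underside, z up.
- short_bridge: the shorter instrument bridge: flat dark wood bar, 80 mm long (its x), 26 mm wide (its y), ends 6 mm high; raised middle 34 mm long, 12 mm high (14 with its white saddle strip). Grasp across the 26 mm at the middle. Starts flat on the bench; either way round is right. Origin: centre of its underside, z up.
- large_clamp: the larger spool clamp, standing upright: two mid-brown wooden discs 44 mm across on a thin steel rod, brass wing nut (26 mm wide) on top; 80 mm high in all. Lower disc 0 to 20 mm above its foot, upper disc 46 to 66 mm (grasp it there). One rigid piece. Origin: centre of the underside, z up.
- small_clamp: the smaller spool clamp, standing upright: two mid-brown wooden discs 32 mm across on a thin steel rod, brass wing nut (26 mm wide) on top; 54 mm high in all. Lower disc 0 to 15 mm above its foot, upper disc 29 to 44 mm (grasp it there). One rigid piece. Origin: centre of the underside, z up.
- neck_block: mid-brown wooden neck block, 60 mm long (its x), 40 mm wide (its y), 35 mm high, with an upright open slot 16 mm wide and 24 mm deep in its +x end, so a U from above. Grasp across the 40 mm at the middle; either way round is right. Origin: centre of the underside, z up.
- glue_bottle: bystander: white plastic bottle with a blue cap, 48 mm across, 115 mm high. Origin: centre of the underside.
- glass_jar: bystander: amber glass jar with a steel lid, 68 mm across, 85 mm high. Origin: centre of the underside.
- sanding_block: bystander: plain cork sanding block, 60 by 110 mm, 40 mm high. Origin: centre of the underside.
Things that resemble listed ones, but are neither listed nor needed, are in the scene too. What is shaped like the long_bridge but red or yellow is not meant.

How it is judged:
At the end, for the whole second after the job is handed in: All five things are released and at rest on the floor of the right tray: each centre within 12 mm, along each tray side, of the centre of its inlay; flat or upright within 0.12 rad; bridges and neck block along their inlay within 0.22 rad, either way round (x of long_bridge in the frame of square_tray between 0.038 and 0.062 m and y of long_bridge in the frame of square_tray between -0.012 and 0.012 m and z of long_bridge in the frame of square_tray between 0.001 and 0.009 m and angle between each of long_bridge, small_clamp, neck_block, short_bridge, large_clamp's own z axis and vertical below 0.12 rad and linear speed of each of long_bridge, small_clamp, neck_block, short_bridge, large_clamp below 0.02 m/s and angular speed of each of long_bridge, small_clamp, neck_block, short_bridge, large_clamp below 0.2 rad/s and contact force between the fingers and long_bridge below 0.1 N and angle between the x axis of each of long_bridge, neck_block and the y axis of square_tray, either way round below 0.22 rad and x of small_clamp in the frame of square_tray between -0.057 and -0.033 m and y of small_clamp in the frame of square_tray between 0.038 and 0.062 m and z of small_clamp in the frame of square_tray between 0.001 and 0.009 m and contact force between the fingers and small_clamp below 0.1 N and x of neck_block in the frame of square_tray between -0.057 and -0.033 m and y of neck_block in the frame of square_tray between -0.052 and -0.028 m and z of neck_block in the frame of square_tray between 0.001 and 0.009 m and contact force between the fingers and neck_block below 0.1 N and x of short_bridge in the frame of narrow_tray between -0.012 and 0.012 m and y of short_bridge in the frame of narrow_tray between 0.038 and 0.062 m and z of short_bridge in the frame of narrow_tray between 0.001 and 0.009 m and contact force between the fingers and short_bridge below 0.1 N and angle between the x axis of short_bridge and the x axis of narrow_tray, either way round below 0.22 rad and x of large_clamp in the frame of narrow_tray between -0.012 and 0.012 m and y of large_clamp in the frame of narrow_tray between -0.057 and -0.033 m and z of large_clamp in the frame of narrow_tray between 0.001 and 0.009 m and contact force between the fingers and large_clamp below 0.1 N); the robot touches nothing.
It fails at once if a bystander (glue bottle, jar or sanding block) was moved more than 15 mm (distance of any of glue_bottle, glass_jar, sanding_block from where it was at the start of the episode above 0.015 m).
It also fails if it takes over 122 s, if anything falls off the work surface, if the arm or the gripper's body presses on something with over 40 N, if the wrist force passes 120 N, or if a joint passes its speed limit or range.

## Working session

There is one attempt and no reset: what is moved stays moved. The work goes in short steps, Python scripts to look and compute and a tool call to move; the robot and the scene stay as the last step left them, time stands still between calls to the robot, and variables do not carry over. Pictures are saved under pics/ and viewed, at most 14 in all, crops included, and the job is handed in when it is done.

Besides the shell and the picture viewer there is one more tool, called after ">>>" as name(argument=value, ...), one argument or row to a line, values as JSON. send_rows: Moves the arm, as the interface text tells. Its arguments: {"type":"object","properties":{"plan":{"type":"array"},"fingers":{"type":"number"}},"required":["plan"]}

```bash
mkdir -p pics; cat > h.py <<'E'
from plant import *
import numpy as np, cv2
from scipy.spatial.transform import Rotation as R
def f_of(c): return 200/np.tan(np.radians(c["vfov"])/2)
def cloud(c):
    f=f_of(c); z=c["range_z"]; v,u=np.mgrid[0:400,0:640]
    p=np.stack([(u-c["cx"])/f*z,(v-c["cy"])/f*z,z],-1)
    Rm=cv2.Rodrigues(np.array(c["rvec"],float))[0]
    w=(p-np.array(c["tvec"]).ravel())@Rm
    w[z==0]=np.nan
    return w
def onplane(c,uv,h):
    f=f_of(c);Rm=cv2.Rodrigues(np.array(c["rvec"],float))[0];o=-Rm.T@np.array(c["tvec"]).ravel()
    d=Rm.T@np.array([(uv[0]-c["cx"])/f,(uv[1]-c["cy"])/f,1]); return o+d*(h-o[2])/d[2]
def save(n,img): cv2.imwrite("pics/"+n,np.ascontiguousarray(img[...,::-1]))
E
python3 - <<'E'
from h import *
import pickle
cs={}
names="square_tray narrow_tray long_bridge short_bridge large_clamp small_clamp neck_block glue_bottle glass_jar sanding_block".split()
for n in("top","scene"):
    c=camera(n); cs[n]=c; save(n+"0.png",c["img"]); w=cloud(c)
    Rm=cv2.Rodrigues(np.array(c["rvec"],float))[0];print(n,"cam at",(-Rm.T@np.array(c["tvec"]).ravel()).round(3),c["vfov"],c["cx"],c["cy"])
    for l in names:
        for d in trace(l,n)[:4]:
            m=d["region"]; q=w[m]; q=q[~np.isnan(q[:,0])]
            zt=np.percentile(q[:,2],95) if len(q) else np.nan
            r=cv2.minAreaRect((q[:,:2]*1000).astype(np.float32)) if len(q)>3 else None
            print(n,l,round(d["score"],2),np.array(d["box"]).round().tolist(),"z95",round(float(zt),3),"med",np.median(q,0).round(3) if len(q) else "", [np.round(x,0).tolist() for x in r] if r else "")
pickle.dump(cs,open("cs.pkl","wb"))
print(read_state()["t"],read_state()["orientation"],read_state()["width"])
E
```

```text
top cam at [0.351 0.073 1.142] 57.3217886137936 319.00297635263547 200.85538616556764
top square_tray 0.86 [212.0, 194.0, 272.0, 259.0] z95 0.013 med [0.483 0.318 0.005] [[484.0, 320.0], [187.0, 197.0], 86.0]
top narrow_tray 0.85 [407.0, 194.0, 482.0, 247.0] z95 0.013 med [ 0.486 -0.307  0.005] [[486.0, -307.0], [131.0, 202.0], 11.0]
top long_bridge 0.92 [280.0, 266.0, 296.0, 304.0] z95 0.014 med [0.3   0.171 0.007] [[301.0, 171.0], [119.0, 26.0], 8.0]
top long_bridge 0.66 [422.0, 262.0, 440.0, 304.0] z95 0.014 med [ 0.298 -0.255  0.007] [[299.0, -258.0], [32.0, 119.0], 71.0]
top long_bridge 0.64 [302.0, 160.0, 338.0, 179.0] z95 0.014 med [0.665 0.074 0.008] [[666.0, 72.0], [28.0, 116.0], 19.0]
top long_bridge 0.61 [173.0, 165.0, 202.0, 199.0] z95 0.014 med [0.633 0.496 0.007] [[635.0, 497.0], [29.0, 120.0], 49.0]
top short_bridge 0.54 [329.0, 195.0, 356.0, 206.0] z95 0.014 med [0.56  0.003 0.007] [[560.0, 1.0], [26.0, 80.0], 5.0]
top large_clamp 0.47 [313.0, 225.0, 328.0, 243.0] z95 0.08 med [0.444 0.073 0.066] [[446.0, 73.0], [36.0, 41.0], 89.0]
top large_clamp 0.24 [302.0, 157.0, 
[... 2029 characters left out ...]
 small_clamp 0.66 [239.0, 232.0, 252.0, 258.0] z95 0.053 med [ 0.663 -0.077  0.04 ] [[658.0, -79.0], [30.0, 29.0], 5.0]
scene neck_block 0.96 [230.0, 168.0, 257.0, 190.0] z95 0.035 med [ 0.449 -0.1    0.029] [[439.0, -98.0], [64.0, 75.0], 18.0]
scene glue_bottle 0.71 [371.0, 248.0, 393.0, 292.0] z95 0.114 med [0.758 0.216 0.072] [[722.0, 231.0], [46.0, 101.0], 66.0]
scene glass_jar 0.59 [137.0, 252.0, 177.0, 297.0] z95 0.085 med [ 0.757 -0.246  0.073] [[745.0, -253.0], [64.0, 64.0], 75.0]
scene glass_jar 0.54 [373.0, 248.0, 392.0, 290.0] z95 0.114 med [0.758 0.215 0.071] [[720.0, 230.0], [53.0, 103.0], 74.0]
1.1 [9.84485904e-01 1.75463681e-01 3.47774387e-06 4.79036972e-05] 0.0858462438814422
```

View pics/top0.png

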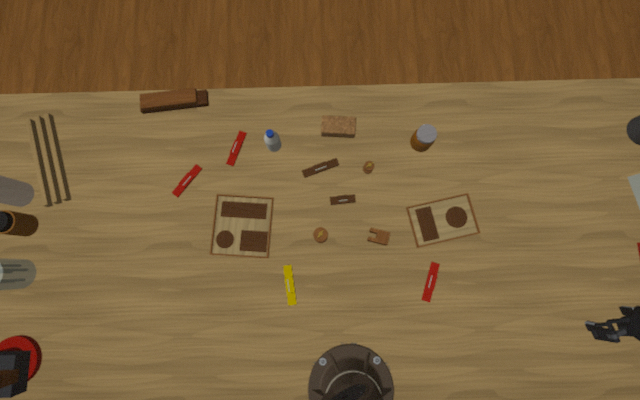

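View pics/scene0.png

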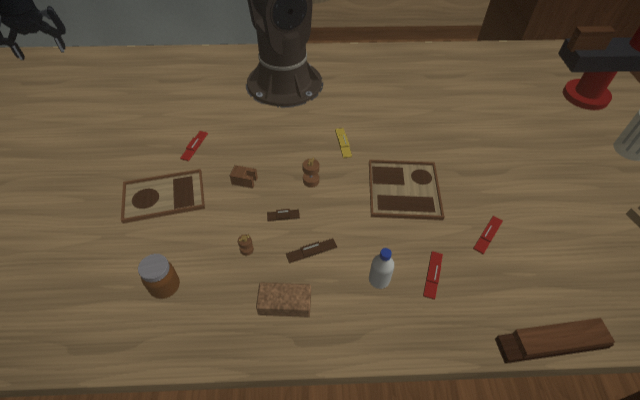

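```bash
cat >> h.py <<'E'
def rect(P):
    (c,s,a)=cv2.minAreaRect((P[:,:2]*1000).astype(np.float32))
    if s[0]<s[1]: s=s[::-1];a+=90
    a=(a+90)%180-90
    return np.round(c,1),np.round(s,1),round(a,1)
def blob(c,near,rad,zlo,zhi):
    w=cloud(c); m=(np.hypot(w[...,0]-near[0],w[...,1]-near[1])<rad)&(w[...,2]>zlo)&(w[...,2]<zhi)
    return w[m],m
def inlays(c,near,hx=.13):
    w=cloud(c); hsv=cv2.cvtColor(c["img"],cv2.COLOR_RGB2HSV)
    m=(abs(w[...,0]-near[0])<hx)&(abs(w[...,1]-near[1])<hx)&(hsv[...,2]<105)&(w[...,2]<.009)
    n,l,st,_=cv2.connectedComponentsWithStats(cv2.erode(m.astype(np.uint8),np.ones((1,1))),connectivity=4)
    out=[]
    for i in range(1,n):
        if st[i,4]<60: continue
        v,u=np.nonzero(l==i); P=np.array([onplane(c,(a,b),.005) for a,b in zip(u,v)])
        out.append((st[i,4],P[:,:2].mean(0).round(4).tolist(),rect(P)))
    return out
E
python3 - <<'E'
from h import *
import pickle
cs=pickle.load(open("cs.pkl","rb"))
for n in("top","scene"):
    c=cs[n]
    for t,p in(("sq",(.484,.32)),("na",(.486,-.307))):
        for o in inlays(c,p): print(n,t,o)
        P,_=blob(c,p,.16,.009,.02); print(n,t,"rim",rect(P),"z",P[:,2].max().round(4))
    for k,p,r,lo,hi in(("long",(.666,.072),.075,.004,.03),("short",(.56,.002),.055,.004,.03),("neck",(.439,-.102),.05,.028,.05),("neckall",(.439,-.102),.05,.01,.05),("large",(.444,.073),.04,.060,.072),("largenut",(.444,.073),.04,.073,.1),("small",(.66,-.079),.03,.038,.048),("smallall",(.66,-.079),.03,.008,.1)):
        P,_=blob(c,p,r,lo,hi); print(n,k,len(P),rect(P),P.mean(0).round(4),np.percentile(P[:,2],[5,50,98]).round(4))
c=cs["top"]; a=cv2.resize(c["img"][140:260,290:400],None,fx=5,fy=5,interpolation=cv2.INTER_CUBIC); save("crop.png",a)
E
```

```text
top sq (np.int32(651), [0.5331, 0.3154], (array([533.3, 314.8]), array([141.9,  48.2]), 85.0))
top sq (np.int32(523), [0.4348, 0.2828], (array([435.1, 282.6]), array([83. , 62.2]), 85.1))
top sq (np.int32(233), [0.4424, 0.3737], (array([442.7, 373.2]), array([53.2, 49.6]), 88.6))
top sq rim (array([484.6, 318.2]), array([190.3, 181.3]), -5.0) z 0.0183
top na (np.int32(497), [0.4755, -0.2566], (array([ 476. , -256.6]), array([102.4,  48.7]), 11.5))
top na (np.int32(343), [0.4949, -0.3498], (array([ 494.1, -349.7]), array([63.7, 62.3]), -4.9))
top na rim (array([ 448.1, -315.7]), array([210.5, 201.6]), 12.1) z 0.0183
top long 280 (array([663.3,  59.1]), array([118.4, 116.6]), 53.2) [0.6647 0.0687 0.0085] [0.0044 0.0081 0.0155]
top short 195 (array([565. ,   3.4]), array([81.6, 72.6]), 58.8) [0.5607 0.0031 0.0086] [0.0042 0.0079 0.0153]
top neck 227 (array([ 439.5, -103. ]), array([59.9, 39.9]), 74.8) [ 0.4387 -0.1058  0.0342] [0.0305 0.0344 0.0387]
top neckall 253 (array([ 439.5, -102.8]), array([60.3, 40. ]), 74.5) [ 0.4384 -0.104   0.0328] [0.0206 0.034  0.0386]
top large 146 (array(
[... 1398 characters left out ...]

scene neck 253 (array([ 439. , -100.6]), array([61.1, 42.4]), 72.9) [ 0.4393 -0.1024  0.0328] [0.0297 0.0328 0.0358]
scene neckall 406 (array([ 439. , -100.5]), array([60.9, 42.8]), 73.8) [ 0.4434 -0.1     0.0278] [0.013  0.0315 0.0357]
scene large 149 (array([447.7,  75.6]), array([42.6, 39.7]), 72.6) [0.4502 0.0758 0.0641] [0.0613 0.0639 0.0689]
scene largenut 28 (array([446.5,  76.3]), array([23.4, 10.6]), -20.9) [0.4471 0.0761 0.0775] [0.074  0.078  0.0808]
scene small 98 (array([657.7, -80.1]), array([30.7, 29.5]), 82.1) [ 0.6603 -0.0788  0.0421] [0.0394 0.042  0.0469]
scene smallall 234 (array([658.4, -79.9]), array([31.3, 30.8]), 82.1) [ 0.6621 -0.0781  0.0343] [0.0112 0.0406 0.0531]
```

View pics/crop.png

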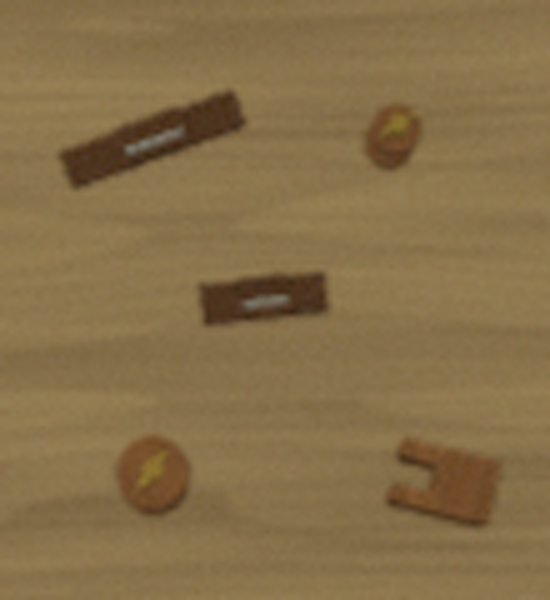

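```bash
cat > g.py <<'E'
import sys,cmath,math
from h import *
# usage: g.py "x y z psi" ... : legs from measured pose; or first arg "from x y z psi"
s=read_state(); M=R.from_quat(s["orientation"]).as_matrix(); p=np.array(s["tcp_pos"])*1000
psi=math.degrees(math.atan2(M[1,0],M[0,0]))
print("t",round(s["t"],2),"tcp",p.round(1),"psi",round(psi,1),"tilt",np.degrees(np.arccos(-M[2,2])).round(2),"w",round(s["width"],4),"gf",round(s["grasp_force"],1),"j7",round(s["joint_pos"][6],2))
cur=(p[0],p[1],p[2],psi)
for a in sys.argv[1:]:
    t=list(map(float,a.split())); 
    D=complex(t[0]-cur[0],t[1]-cur[1]); dz=-(t[2]-cur[2]); w=-((t[3]-cur[3]+180)%360-180)
    # tool-plane coords: x along psi, y clockwise -> conj
    d=(D*cmath.exp(-1j*math.radians(cur[3]))).conjugate()
    n=max(1,math.ceil(max(math.hypot(abs(d),dz)/38,abs(w)/6.5)))
    S=sum(cmath.exp(1j*math.radians(w/n)*k) for k in range(n)); e=d/S
    print(f"leg to {t}: {n} rows of [{e.real:.1f},{e.imag:.1f},{dz/n:.1f},0,0,{w/n:.2f}]")
    cur=t
E
python3 g.py "560.5 3.5 120 94" "560.5 3.5 25 94"
```

```text
t 1.1 tcp [ 215.9 -586.5  231.3] psi 20.2 tilt 0.01 w 0.0858 gf 0.0 j7 -0.08
leg to [560.5, 3.5, 120.0, 94.0]: 19 rows of [38.4,-3.1,5.9,0,0,-3.88]
leg to [560.5, 3.5, 25.0, 94.0]: 3 rows of [0.0,0.0,31.7,0,0,-0.00]
```

Things that look like the long bridge, in the top picture: the dark bar at (320,168), the red bars at (236,148), (187,181) and (431,282), and the yellow bar at (290,285). I choose the dark one, which the crop confirms. The short bridge is at (343,200), the large clamp at (320,235), the small clamp at (368,167), and the neck block at (379,237). The long dark shape at (174,100) and the items on the left are not needed.

>>> send_rows(
  plan=[
    [38.4, -3.1, 5.9, 0, 0, -3.88],
    [38.4, -3.1, 5.9, 0, 0, -3.88],
    [38.4, -3.1, 5.9, 0, 0, -3.88],
    [38.4, -3.1, 5.9, 0, 0, -3.88],
    [38.4, -3.1, 5.9, 0, 0, -3.88],
    [38.4, -3.1, 5.9, 0, 0, -3.88],
    [38.4, -3.1, 5.9, 0, 0, -3.88],
    [38.4, -3.1, 5.9, 0, 0, -3.88],
    [38.4, -3.1, 5.9, 0, 0, -3.88],
    [38.4, -3.1, 5.9, 0, 0, -3.88],
  ],
  fingers=-1,
)

```text
t: 1.93
tcp_pos: [0.4969, -0.3308, 0.1721]
orientation: [0.87, 0.494, 0.0, 0.0]
force: [1.1, -1.3, -0.0]
width: 0.0854
grasp_force: 0.0
```

>>> send_rows(
  plan=[
    [38.4, -3.1, 5.9, 0, 0, -3.88],
    [38.4, -3.1, 5.9, 0, 0, -3.88],
    [38.4, -3.1, 5.9, 0, 0, -3.88],
    [38.4, -3.1, 5.9, 0, 0, -3.88],
    [38.4, -3.1, 5.9, 0, 0, -3.88],
    [38.4, -3.1, 5.9, 0, 0, -3.88],
    [38.4, -3.1, 5.9, 0, 0, -3.88],
    [38.4, -3.1, 5.9, 0, 0, -3.88],
    [38.4, -3.1, 5.9, 0, 0, -3.88],
    [0, 0, 0, 0, 0, 0],
  ],
)

```text
t: 2.77
tcp_pos: [0.5586, 0.013, 0.1188]
orientation: [0.677, 0.736, 0.002, -0.002]
force: [0.1, 0.4, -0.6]
width: 0.0852
grasp_force: 0.0
```

```bash
python3 g.py "560.5 3.5 30 94" "560.5 3.5 3 94"
```

```text
t 2.77 tcp [558.6  13.  118.8] psi 94.8 tilt 0.3 w 0.0852 gf 0.0 j7 -0.27
leg to [560.5, 3.5, 30.0, 94.0]: 3 rows of [-3.2,0.4,29.6,0,0,0.25]
leg to [560.5, 3.5, 3.0, 94.0]: 1 rows of [0.0,0.0,27.0,0,0,-0.00]
```

>>> send_rows(
  plan=[
    [0, 0, 25, 0, 0, 0],
    [0, 0, 25, 0, 0, 0],
    [0, 0, 15, 0, 0, 0],
    [0, 0, 0, 0, 0, 0],
    [0, 0, 0, 0, 0, 0],
  ],
)

```text
t: 3.18
tcp_pos: [0.5595, 0.0029, 0.0539]
orientation: [0.683, 0.731, -0.001, -0.0]
force: [-0.3, -0.1, -0.5]
width: 0.0855
grasp_force: 0.0
```

```bash
python3 g.py "560.5 3.5 3 94"
```

```text
t 3.18 tcp [559.5   2.9  53.9] psi 93.9 tilt 0.09 w 0.0855 gf 0.0 j7 -0.31
leg to [560.5, 3.5, 3.0, 94.0]: 2 rows of [0.2,0.5,25.5,0,0,-0.04]
```

>>> send_rows(
  plan=[
    [0.5, 1, 25, 0, 0, 0],
    [0, 0, 15, 0, 0, 0],
    [0, 0, 10.5, 0, 0, 0],
    [0, 0, 0, 0, 0, 0],
    [0, 0, 0, 0, 0, 0],
  ],
)

```text
t: 3.6
tcp_pos: [0.5613, 0.0037, 0.0044]
orientation: [0.683, 0.731, 0.0, 0.0]
force: [-0.6, 0.1, 0.2]
width: 0.0851
grasp_force: 0.0
```

>>> send_rows(
  plan=[
    [0, 0, 0, 0, 0, 0],
    [0, 0, 0, 0, 0, 0],
    [0, 0, 0, 0, 0, 0],
    [0, 0, 0, 0, 0, 0],
    [0, 0, 0, 0, 0, 0],
    [0, 0, 0, 0, 0, 0],
    [0, 0, 0, 0, 0, 0],
    [0, 0, 0, 0, 0, 0],
  ],
  fingers=1,
)

```text
t: 4.27
tcp_pos: [0.5612, 0.0037, 0.0044]
orientation: [0.682, 0.731, 0.0, 0.0]
force: [-1.5, 0.7, 7.3]
width: 0.0243
grasp_force: 59.1
```

```bash
python3 g.py "560.5 3.5 90 94" "476 -257 90 11.7" "476 -257 9 11.7"
```

```text
t 4.27 tcp [561.2   3.7   4.4] psi 93.9 tilt 0.04 w 0.0243 gf 59.1 j7 -0.35
leg to [560.5, 3.5, 90.0, 94.0]: 3 rows of [-0.0,-0.2,-28.5,0,0,-0.02]
leg to [476.0, -257.0, 90.0, 11.7]: 13 rows of [-22.1,6.3,-0.0,0,0,6.33]
leg to [476.0, -257.0, 9.0, 11.7]: 3 rows of [0.0,-0.0,27.0,0,0,-0.00]
```

>>> send_rows(
  plan=[
    [0, 0, -28.5, 0, 0, 0],
    [0, 0, -28.5, 0, 0, 0],
    [0, 0, -28.5, 0, 0, 0],
    [-22.1, 6.3, 0, 0, 0, 6.33],
    [-22.1, 6.3, 0, 0, 0, 6.33],
    [-22.1, 6.3, 0, 0, 0, 6.33],
    [-22.1, 6.3, 0, 0, 0, 6.33],
    [-22.1, 6.3, 0, 0, 0, 6.33],
    [-22.1, 6.3, 0, 0, 0, 6.33],
    [-22.1, 6.3, 0, 0, 0, 6.33],
  ],
)

```text
t: 5.1
tcp_pos: [0.5633, -0.1544, 0.0893]
orientation: [0.909, 0.417, 0.0, 0.0]
force: [1.0, 0.5, -0.5]
width: 0.024
grasp_force: 59.3
```

>>> send_rows(
  plan=[
    [-22.1, 6.3, 0, 0, 0, 6.33],
    [-22.1, 6.3, 0, 0, 0, 6.33],
    [-22.1, 6.3, 0, 0, 0, 6.33],
    [-22.1, 6.3, 0, 0, 0, 6.33],
    [-22.1, 6.3, 0, 0, 0, 6.33],
    [-22.1, 6.3, 0, 0, 0, 6.33],
    [0, 0, 0, 0, 0, 0],
    [0, 0, 0, 0, 0, 0],
    [0, 0, 0, 0, 0, 0],
  ],
)

```text
t: 5.85
tcp_pos: [0.4762, -0.2561, 0.0894]
orientation: [0.995, 0.102, 0.0, -0.0]
force: [0.3, 0.2, 0.3]
width: 0.0244
grasp_force: 59.3
```

```bash
python3 g.py "476 -257 9.5 11.7"; python3 - <<'E'
from h import *
c=camera("scene"); save("hold1.png",cv2.resize(c["img"][110:260,90:340],None,fx=3,fy=3))
E
```

```text
t 5.85 tcp [ 476.2 -256.1   89.4] psi 11.7 tilt 0.04 w 0.0244 gf 59.3 j7 -0.98
leg to [476.0, -257.0, 9.5, 11.7]: 3 rows of [-0.1,0.3,26.6,0,0,0.02]
```

View pics/hold1.png

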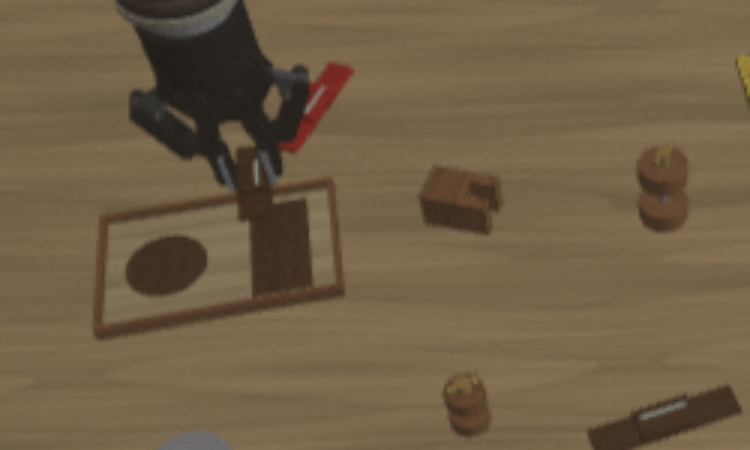

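The short bridge is held level at crop pixel (253,185), above its inlay at (281,247). I lower it now.

>>> send_rows(
  plan=[
    [0, 1, 30, 0, 0, 0],
    [0, 0, 30, 0, 0, 0],
    [0, 0, 15, 0, 0, 0],
    [0, 0, 4.5, 0, 0, 0],
    [0, 0, 0, 0, 0, 0],
    [0, 0, 0, 0, 0, 0],
  ],
)

```text
t: 6.4
tcp_pos: [0.4768, -0.2566, 0.0098]
orientation: [0.995, 0.103, 0.0, -0.0]
force: [0.3, -0.5, -0.0]
width: 0.0242
grasp_force: 59.3
```

>>> send_rows(
  plan=[
    [0, 0, 0, 0, 0, 0],
    [0, 0, 0, 0, 0, 0],
    [0, 0, 0, 0, 0, 0],
    [0, 0, 0, 0, 0, 0],
  ],
  fingers=-0.1,
)

```text
t: 6.73
tcp_pos: [0.476, -0.2574, 0.0098]
orientation: [0.995, 0.102, 0.0, 0.0]
force: [-0.1, 0.1, 0.2]
width: 0.0473
grasp_force: 0.0
```

```bash
python3 g.py "476 -257 130 11.7" "447 75 130 30" "447 75 37 30"
```

```text
t 6.73 tcp [ 476.  -257.4    9.8] psi 11.7 tilt 0.01 w 0.0473 gf 0.0 j7 -0.98
leg to [476.0, -257.0, 130.0, 11.7]: 4 rows of [0.0,-0.1,-30.1,0,0,-0.01]
leg to [447.0, 75.0, 130.0, 30.0]: 9 rows of [9.5,-35.9,-0.0,0,0,-2.03]
leg to [447.0, 75.0, 37.0, 30.0]: 3 rows of [0.0,-0.0,31.0,0,0,-0.00]
```

>>> send_rows(
  plan=[
    [0, 0, -20, 0, 0, 0],
    [0, 0, -34, 0, 0, 0],
    [0, 0, -34, 0, 0, 0],
    [0, 0, -34, 0, 0, 0],
    [9.5, -35.9, 0, 0, 0, -2.03],
    [9.5, -35.9, 0, 0, 0, -2.03],
    [9.5, -35.9, 0, 0, 0, -2.03],
    [9.5, -35.9, 0, 0, 0, -2.03],
    [9.5, -35.9, 0, 0, 0, -2.03],
    [9.5, -35.9, 0, 0, 0, -2.03],
  ],
)

```text
t: 7.57
tcp_pos: [0.4683, -0.0335, 0.1319]
orientation: [0.978, 0.207, 0.0, 0.0]
force: [0.7, 0.5, 0.2]
width: 0.0469
grasp_force: 0.0
```

>>> send_rows(
  plan=[
    [9.5, -35.9, 0, 0, 0, -2.03],
    [9.5, -35.9, 0, 0, 0, -2.03],
    [9.5, -35.9, 0, 0, 0, -2.03],
    [0, 0, 0, 0, 0, 0],
    [0, 0, 0, 0, 0, 0],
    [0, 0, 0, 0, 0, 0],
  ],
  fingers=-1,
)

```text
t: 8.07
tcp_pos: [0.4472, 0.0737, 0.1317]
orientation: [0.966, 0.258, -0.0, 0.0]
force: [-0.0, -0.5, -0.5]
width: 0.0857
grasp_force: 0.0
```

```bash
python3 g.py "447 75 37 30"
```

```text
t 8.07 tcp [447.2  73.7 131.7] psi 29.9 tilt 0.02 w 0.0857 gf 0.0 j7 -1.42
leg to [447.0, 75.0, 37.0, 30.0]: 3 rows of [0.2,-0.4,31.6,0,0,-0.03]
```

>>> send_rows(
  plan=[
    [0.5, -1, 30, 0, 0, 0],
    [0, 0, 30, 0, 0, 0],
    [0, 0, 25, 0, 0, 0],
    [0, 0, 9.5, 0, 0, 0],
    [0, 0, 0, 0, 0, 0],
  ],
)

```text
t: 8.48
tcp_pos: [0.4458, 0.0734, 0.0354]
orientation: [0.966, 0.257, -0.002, 0.0]
force: [0.3, -0.2, -1.0]
width: 0.0853
grasp_force: 0.0
```

>>> send_rows(
  plan=[
    [0, 0, 0, 0, 0, 0],
    [0, 0, 0, 0, 0, 0],
    [0, 0, 0, 0, 0, 0],
    [0, 0, 0, 0, 0, 0],
    [0, 0, 0, 0, 0, 0],
    [0, 0, 0, 0, 0, 0],
    [0, 0, 0, 0, 0, 0],
  ],
  fingers=1,
)

```text
t: 9.07
tcp_pos: [0.4482, 0.0755, 0.0386]
orientation: [0.966, 0.258, 0.001, 0.0]
force: [-0.9, -0.2, 8.7]
width: 0.0424
grasp_force: 59.5
```

```bash
python3 g.py "447 75 130 30" "494.5 -349 130 11.7" "494.5 -349 42.5 11.7"
```

```text
t 9.07 tcp [448.2  75.5  38.6] psi 29.9 tilt 0.16 w 0.0424 gf 59.5 j7 -1.48
leg to [447.0, 75.0, 130.0, 30.0]: 3 rows of [-0.4,-0.1,-30.5,0,0,-0.03]
leg to [494.5, -349.0, 130.0, 11.7]: 12 rows of [-9.4,34.5,-0.0,0,0,1.53]
leg to [494.5, -349.0, 42.5, 11.7]: 3 rows of [0.0,-0.0,29.2,0,0,-0.00]
```

>>> send_rows(
  plan=[
    [0, 0, -20, 0, 0, 0],
    [0, 0, -36, 0, 0, 0],
    [0, 0, -36, 0, 0, 0],
    [-9.4, 34.5, 0, 0, 0, 1.53],
    [-9.4, 34.5, 0, 0, 0, 1.53],
    [-9.4, 34.5, 0, 0, 0, 1.53],
    [-9.4, 34.5, 0, 0, 0, 1.53],
    [-9.4, 34.5, 0, 0, 0, 1.53],
    [-9.4, 34.5, 0, 0, 0, 1.53],
    [-9.4, 34.5, 0, 0, 0, 1.53],
  ],
)

```text
t: 9.9
tcp_pos: [0.4912, -0.1727, 0.1302]
orientation: [0.986, 0.166, 0.001, 0.0]
force: [0.9, -0.0, -1.0]
width: 0.0423
grasp_force: 61.1
```

>>> send_rows(
  plan=[
    [-9.4, 34.5, 0, 0, 0, 1.53],
    [-9.4, 34.5, 0, 0, 0, 1.53],
    [-9.4, 34.5, 0, 0, 0, 1.53],
    [-9.4, 34.5, 0, 0, 0, 1.53],
    [-9.4, 34.5, 0, 0, 0, 1.53],
    [0, 0, 0, 0, 0, 0],
    [0, 0, 0, 0, 0, 0],
    [0, 0, 0, 0, 0, 0],
  ],
)

```text
t: 10.57
tcp_pos: [0.4936, -0.3491, 0.1296]
orientation: [0.995, 0.101, 0.0, -0.0]
force: [-0.0, 0.1, -0.9]
width: 0.0424
grasp_force: 61.2
```

```bash
python3 g.py "494.5 -349 44 11.7"
```

```text
t 10.57 tcp [ 493.6 -349.1  129.6] psi 11.5 tilt 0.04 w 0.0424 gf 61.2 j7 -0.84
leg to [494.5, -349.0, 44.0, 11.7]: 3 rows of [0.3,0.0,28.5,0,0,-0.05]
```

>>> send_rows(
  plan=[
    [1, 0, 30, 0, 0, 0],
    [0, 0, 30, 0, 0, 0],
    [0, 0, 18, 0, 0, 0],
    [0, 0, 5, 0, 0, 0],
    [0, 0, 2.5, 0, 0, 0],
    [0, 0, 0, 0, 0, 0],
    [0, 0, 0, 0, 0, 0],
  ],
)

```text
t: 11.15
tcp_pos: [0.4956, -0.3483, 0.0448]
orientation: [0.995, 0.102, 0.001, 0.0]
force: [-0.4, -0.0, -1.3]
width: 0.0422
grasp_force: 61.4
```

>>> send_rows(
  plan=[
    [0, 0, 0, 0, 0, 0],
    [0, 0, 0, 0, 0, 0],
    [0, 0, 0, 0, 0, 0],
    [0, 0, 0, 0, 0, 0],
    [0, 0, 0, 0, 0, 0],
  ],
  fingers=-0.6,
)

```text
t: 11.57
tcp_pos: [0.4947, -0.3495, 0.0439]
orientation: [0.995, 0.101, 0.0, 0.0]
force: [-0.2, -0.1, -0.0]
width: 0.0685
grasp_force: 0.0
```

```bash
python3 g.py "494.5 -349 130 11.7" "666 72 130 109" "666 72 3.5 109"
```

```text
t 11.57 tcp [ 494.7 -349.5   43.9] psi 11.5 tilt 0.02 w 0.0685 gf 0.0 j7 -0.84
leg to [494.5, -349.0, 130.0, 11.7]: 3 rows of [-0.0,-0.2,-28.7,0,0,-0.05]
leg to [666.0, 72.0, 130.0, 109.0]: 15 rows of [33.7,-6.4,-0.0,0,0,-6.49]
leg to [666.0, 72.0, 3.5, 109.0]: 4 rows of [0.0,0.0,31.6,0,0,-0.00]
```

>>> send_rows(
  plan=[
    [0, 0, -15, 0, 0, 0],
    [0, 0, -36, 0, 0, 0],
    [0, 0, -36, 0, 0, 0],
    [33.7, -6.4, 0, 0, 0, -6.49],
    [33.7, -6.4, 0, 0, 0, -6.49],
    [33.7, -6.4, 0, 0, 0, -6.49],
    [33.7, -6.4, 0, 0, 0, -6.49],
    [33.7, -6.4, 0, 0, 0, -6.49],
    [33.7, -6.4, 0, 0, 0, -6.49],
    [33.7, -6.4, 0, 0, 0, -6.49],
  ],
)

```text
t: 12.4
tcp_pos: [0.6703, -0.1928, 0.1305]
orientation: [0.878, 0.479, 0.0, 0.0]
force: [-0.1, -0.3, 0.1]
width: 0.0686
grasp_force: 0.0
```

>>> send_rows(
  plan=[
    [33.7, -6.4, 0, 0, 0, -6.49],
    [33.7, -6.4, 0, 0, 0, -6.49],
    [33.7, -6.4, 0, 0, 0, -6.49],
    [33.7, -6.4, 0, 0, 0, -6.49],
    [33.7, -6.4, 0, 0, 0, -6.49],
    [33.7, -6.4, 0, 0, 0, -6.49],
    [33.7, -6.4, 0, 0, 0, -6.49],
    [33.7, -6.4, 0, 0, 0, -6.49],
    [0, 0, 0, 0, 0, 0],
    [0, 0, 0, 0, 0, 0],
  ],
  fingers=-1,
)

```text
t: 13.23
tcp_pos: [0.6661, 0.0749, 0.1309]
orientation: [0.58, 0.815, 0.0, -0.001]
force: [-0.1, -0.1, -0.0]
width: 0.0854
grasp_force: 0.0
```

```bash
python3 g.py "666 72 3.5 109"; python3 - <<'E'
from h import *
c=camera("top"); save("mid.png",cv2.resize(c["img"][100:280,200:500],None,fx=2.6,fy=2.6))
for k,p,r,lo,hi in(("long",(.666,.072),.075,.004,.02),("short",(.476,-.257),.043,.008,.03),("large",(.4945,-.349),.035,.065,.077)):
    P,_=blob(c,p,r,lo,hi); print(k,len(P),rect(P),P.mean(0).round(4))
E
```

```text
t 13.23 tcp [666.1  74.9 130.9] psi 109.2 tilt 0.08 w 0.0854 gf 0.0 j7 -0.1
leg to [666.0, 72.0, 3.5, 109.0]: 4 rows of [-0.7,-0.3,31.9,0,0,0.04]
long 150 (array([653.4,  86.2]), array([126.9,  94.5]), 55.1) [0.6566 0.0918 0.0086]
short 0 (array([0., 0.]), array([0., 0.]), 0.0) [nan nan nan]
large 149 (array([ 494.2, -347.6]), array([41.5, 41.2]), 1.7) [ 0.494  -0.346   0.0703]<stdin>:4: RuntimeWarning: Mean of empty slice.
  ret = um.true_divide(
```

View pics/mid.png

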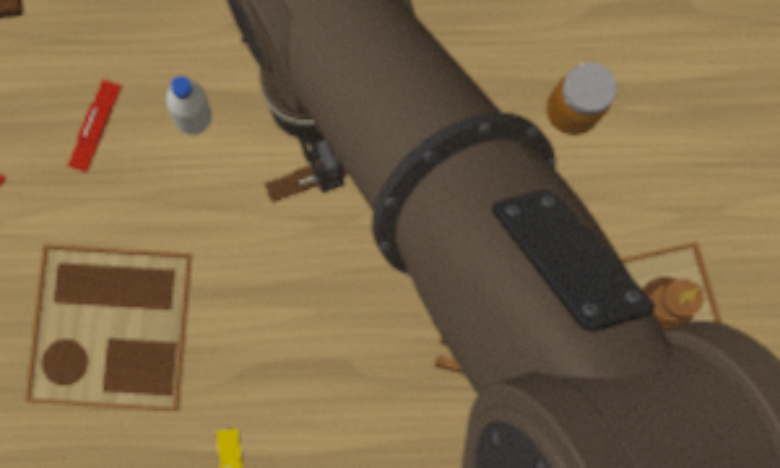

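The large clamp stands on its inlay at (680,300) in the picture. The arm hides the short bridge, so I'll check that later. Next is the long bridge.

>>> send_rows(
  plan=[
    [-1, 0, 35, 0, 0, 0],
    [-1, 0, 35, 0, 0, 0],
    [0, 0, 35, 0, 0, 0],
    [0, 0, 15, 0, 0, 0],
    [0, 0, 7.5, 0, 0, 0],
    [0, 0, 0, 0, 0, 0],
    [0, 0, 0, 0, 0, 0],
  ],
)

```text
t: 13.87
tcp_pos: [0.6686, 0.069, 0.0039]
orientation: [0.582, 0.813, 0.0, 0.0]
force: [-0.2, 0.3, -0.1]
width: 0.0853
grasp_force: 0.0
```

```bash
python3 g.py "666 72 3.5 109"
```

```text
t 13.87 tcp [668.6  69.    3.9] psi 108.8 tilt 0.06 w 0.0853 gf 0.0 j7 -0.16
leg to [666.0, 72.0, 3.5, 109.0]: 1 rows of [3.6,-1.5,0.4,0,0,-0.20]
```

>>> send_rows(
  plan=[
    [3.5, -1, 0, 0, 0, 0],
    [0, 0, 0, 0, 0, 0],
    [0, 0, 0, 0, 0, 0],
  ],
)

```text
t: 14.12
tcp_pos: [0.6664, 0.0735, 0.0047]
orientation: [0.581, 0.814, 0.001, 0.001]
force: [-0.4, 0.7, -0.3]
width: 0.085
grasp_force: 0.0
```

>>> send_rows(
  plan=[
    [0, 0, 0, 0, 0, 0],
    [0, 0, 0, 0, 0, 0],
    [0, 0, 0, 0, 0, 0],
    [0, 0, 0, 0, 0, 0],
    [0, 0, 0, 0, 0, 0],
    [0, 0, 0, 0, 0, 0],
    [0, 0, 0, 0, 0, 0],
    [0, 0, 0, 0, 0, 0],
  ],
  fingers=1,
)

```text
t: 14.78
tcp_pos: [0.6659, 0.073, 0.0035]
orientation: [0.581, 0.814, 0.0, 0.0]
force: [-1.0, 1.1, 4.4]
width: 0.0239
grasp_force: 59.4
```

```bash
python3 g.py "666 72 90 109" "533 315.5 90 85" "533 315.5 9.5 85"
```

```text
t 14.78 tcp [665.9  73.    3.5] psi 108.9 tilt 0.03 w 0.0239 gf 59.4 j7 -0.16
leg to [666.0, 72.0, 90.0, 109.0]: 3 rows of [-0.3,-0.1,-28.8,0,0,-0.03]
leg to [533.0, 315.5, 90.0, 85.0]: 8 rows of [32.8,-12.0,-0.0,0,0,3.00]
leg to [533.0, 315.5, 9.5, 85.0]: 3 rows of [0.0,-0.0,26.8,0,0,-0.00]
```

>>> send_rows(
  plan=[
    [0, 0, -20, 0, 0, 0],
    [0, 0, -33, 0, 0, 0],
    [0, 0, -33, 0, 0, 0],
    [32.8, -12, 0, 0, 0, 3],
    [32.8, -12, 0, 0, 0, 3],
    [32.8, -12, 0, 0, 0, 3],
    [32.8, -12, 0, 0, 0, 3],
    [32.8, -12, 0, 0, 0, 3],
    [32.8, -12, 0, 0, 0, 3],
    [32.8, -12, 0, 0, 0, 3],
  ],
)

```text
t: 15.62
tcp_pos: [0.5427, 0.2845, 0.089]
orientation: [0.721, 0.693, -0.0, -0.0]
force: [0.7, -0.7, -0.6]
width: 0.0243
grasp_force: 59.0
```

>>> send_rows(
  plan=[
    [32.8, -12, 0, 0, 0, 3],
    [0, 0, 0, 0, 0, 0],
    [0, 0, 0, 0, 0, 0],
    [0, 0, 0, 0, 0, 0],
  ],
)

```text
t: 15.95
tcp_pos: [0.5332, 0.3163, 0.0888]
orientation: [0.738, 0.675, -0.0, 0.0]
force: [-0.2, -0.6, -0.3]
width: 0.0239
grasp_force: 59.0
```

```bash
python3 g.py "533.5 315.3 9.5 85"
```

```text
t 15.95 tcp [533.2 316.3  88.8] psi 85.0 tilt 0.06 w 0.0239 gf 59.0 j7 -0.92
leg to [533.5, 315.3, 9.5, 85.0]: 3 rows of [-0.3,0.1,26.4,0,0,-0.01]
```

>>> send_rows(
  plan=[
    [-1, 0, 30, 0, 0, 0],
    [0, 0, 30, 0, 0, 0],
    [0, 0, 14, 0, 0, 0],
    [0, 0, 5, 0, 0, 0],
    [0, 0, 0, 0, 0, 0],
    [0, 0, 0, 0, 0, 0],
  ],
)

```text
t: 16.45
tcp_pos: [0.5341, 0.3139, 0.0103]
orientation: [0.739, 0.674, -0.0, 0.0]
force: [1.4, -0.5, 0.1]
width: 0.0244
grasp_force: 59.0
```

>>> send_rows(
  plan=[
    [0, 0, 0, 0, 0, 0],
    [0, 0, 0, 0, 0, 0],
    [0, 0, 0, 0, 0, 0],
    [0, 0, 0, 0, 0, 0],
  ],
  fingers=-0.1,
)

```text
t: 16.78
tcp_pos: [0.5334, 0.3156, 0.0104]
orientation: [0.738, 0.675, 0.0, 0.0]
force: [0.4, -0.7, -0.4]
width: 0.0467
grasp_force: 0.0
```

```bash
python3 g.py "533.5 315.3 120 85" "439 -102 120 74" "439 -102 10 74"
```

```text
t 16.78 tcp [533.4 315.6  10.4] psi 84.9 tilt 0.02 w 0.0467 gf 0.0 j7 -0.96
leg to [533.5, 315.3, 120.0, 85.0]: 3 rows of [-0.1,0.0,-36.5,0,0,-0.04]
leg to [439.0, -102.0, 120.0, 74.0]: 12 rows of [-35.7,-1.7,-0.0,0,0,0.92]
leg to [439.0, -102.0, 10.0, 74.0]: 3 rows of [0.0,-0.0,36.7,0,0,-0.00]
```

>>> send_rows(
  plan=[
    [0, 0, -20, 0, 0, 0],
    [0, 0, -30, 0, 0, 0],
    [0, 0, -30, 0, 0, 0],
    [0, 0, -30, 0, 0, 0],
    [-35.7, -1.7, 0, 0, 0, 0.92],
    [-35.7, -1.7, 0, 0, 0, 0.92],
    [-35.7, -1.7, 0, 0, 0, 0.92],
    [-35.7, -1.7, 0, 0, 0, 0.92],
    [-35.7, -1.7, 0, 0, 0, 0.92],
    [-35.7, -1.7, 0, 0, 0, 0.92],
  ],
)

```text
t: 17.62
tcp_pos: [0.4951, 0.103, 0.1204]
orientation: [0.77, 0.638, 0.0, 0.0]
force: [0.5, -1.0, -0.2]
width: 0.0466
grasp_force: 0.0
```

>>> send_rows(
  plan=[
    [-35.7, -1.7, 0, 0, 0, 0.92],
    [-35.7, -1.7, 0, 0, 0, 0.92],
    [-35.7, -1.7, 0, 0, 0, 0.92],
    [-35.7, -1.7, 0, 0, 0, 0.92],
    [-35.7, -1.7, 0, 0, 0, 0.92],
    [-35.7, -1.7, 0, 0, 0, 0.92],
    [0, 0, 30, 0, 0, 0],
    [0, 0, 20, 0, 0, 0],
    [0, 0, 0, 0, 0, 0],
    [0, 0, 0, 0, 0, 0],
  ],
  fingers=-1,
)

```text
t: 18.45
tcp_pos: [0.437, -0.1015, 0.07]
orientation: [0.799, 0.601, -0.001, -0.001]
force: [0.3, 0.5, 0.9]
width: 0.0854
grasp_force: 0.0
```

```bash
python3 g.py "439 -102 10 74"
```

```text
t 18.45 tcp [ 437.  -101.5   70. ] psi 73.9 tilt 0.12 w 0.0854 gf 0.0 j7 -0.34
leg to [439.0, -102.0, 10.0, 74.0]: 2 rows of [0.0,1.0,30.0,0,0,-0.06]
```

>>> send_rows(
  plan=[
    [0, 2, 30, 0, 0, 0],
    [0, 0, 20, 0, 0, 0],
    [0, 0, 10, 0, 0, 0],
    [0, 0, 0, 0, 0, 0],
    [0, 0, 0, 0, 0, 0],
  ],
)

```text
t: 18.87
tcp_pos: [0.4403, -0.1018, 0.011]
orientation: [0.799, 0.601, 0.0, 0.0]
force: [0.2, 0.9, 0.1]
width: 0.0855
grasp_force: 0.0
```

>>> send_rows(
  plan=[
    [0, 0, 0, 0, 0, 0],
    [0, 0, 0, 0, 0, 0],
    [0, 0, 0, 0, 0, 0],
    [0, 0, 0, 0, 0, 0],
    [0, 0, 0, 0, 0, 0],
    [0, 0, 0, 0, 0, 0],
    [0, 0, 0, 0, 0, 0],
  ],
  fingers=1,
)

```text
t: 19.45
tcp_pos: [0.4399, -0.1024, 0.0111]
orientation: [0.799, 0.601, 0.0, 0.0]
force: [-3.3, 0.7, 12.1]
width: 0.0386
grasp_force: 59.8
```

```bash
python3 g.py "439 -102 90 74" "435.5 283.5 90 85" "435.5 283.5 16.5 85"
```

```text
t 19.45 tcp [ 439.9 -102.4   11.1] psi 73.9 tilt 0.06 w 0.0386 gf 59.8 j7 -0.39
leg to [439.0, -102.0, 90.0, 74.0]: 3 rows of [0.0,-0.3,-26.3,0,0,-0.05]
leg to [435.5, 283.5, 90.0, 85.0]: 11 rows of [34.4,-7.0,-0.0,0,0,-1.00]
leg to [435.5, 283.5, 16.5, 85.0]: 2 rows of [0.0,-0.0,36.8,0,0,-0.00]
```

>>> send_rows(
  plan=[
    [0, 0, -15, 0, 0, 0],
    [0, 0, -32, 0, 0, 0],
    [0, 0, -32, 0, 0, 0],
    [34.4, -7, 0, 0, 0, -1],
    [34.4, -7, 0, 0, 0, -1],
    [34.4, -7, 0, 0, 0, -1],
    [34.4, -7, 0, 0, 0, -1],
    [34.4, -7, 0, 0, 0, -1],
    [34.4, -7, 0, 0, 0, -1],
    [34.4, -7, 0, 0, 0, -1],
  ],
)

```text
t: 20.28
tcp_pos: [0.4465, 0.1448, 0.0896]
orientation: [0.761, 0.649, 0.0, 0.0]
force: [1.3, -0.2, -1.1]
width: 0.0391
grasp_force: 61.0
```

>>> send_rows(
  plan=[
    [34.4, -7, 0, 0, 0, -1],
    [34.4, -7, 0, 0, 0, -1],
    [34.4, -7, 0, 0, 0, -1],
    [34.4, -7, 0, 0, 0, -1],
    [0, 0, 25, 0, 0, 0],
    [0, 0, 10, 0, 0, 0],
    [0, 0, 0, 0, 0, 0],
    [0, 0, 0, 0, 0, 0],
  ],
)

```text
t: 20.95
tcp_pos: [0.4369, 0.2819, 0.0539]
orientation: [0.738, 0.674, -0.001, 0.0]
force: [0.3, 0.8, -0.5]
width: 0.039
grasp_force: 61.0
```

```bash
python3 g.py "435.5 283.5 17 85"
```

```text
t 20.95 tcp [436.9 281.9  53.9] psi 84.8 tilt 0.13 w 0.039 gf 61.0 j7 -1.02
leg to [435.5, 283.5, 17.0, 85.0]: 1 rows of [1.5,-1.5,36.9,0,0,-0.20]
```

>>> send_rows(
  plan=[
    [1.5, -1.5, 20, 0, 0, 0],
    [0, 0, 12, 0, 0, 0],
    [0, 0, 5, 0, 0, 0],
    [0, 0, 0, 0, 0, 0],
    [0, 0, 0, 0, 0, 0],
  ],
)

```text
t: 21.37
tcp_pos: [0.4364, 0.2845, 0.018]
orientation: [0.738, 0.674, 0.0, 0.0]
force: [-0.1, -0.5, -0.9]
width: 0.0392
grasp_force: 61.0
```

>>> send_rows(
  plan=[
    [0, 0, 0, 0, 0, 0],
    [0, 0, 0, 0, 0, 0],
    [0, 0, 0, 0, 0, 0],
    [0, 0, 0, 0, 0, 0],
  ],
  fingers=-0.3,
)

```text
t: 21.7
tcp_pos: [0.4361, 0.285, 0.0177]
orientation: [0.738, 0.675, 0.0, 0.0]
force: [-0.1, 0.7, -0.3]
width: 0.0555
grasp_force: 0.0
```

```bash
python3 g.py "435.5 283.5 140 85" "657.5 -81 140 85" "657.5 -81 18 85"
```

```text
t 21.7 tcp [436.1 285.   17.7] psi 84.9 tilt 0.05 w 0.0555 gf 0.0 j7 -1.06
leg to [435.5, 283.5, 140.0, 85.0]: 4 rows of [-0.4,-0.1,-30.6,0,0,-0.04]
leg to [657.5, -81.0, 140.0, 85.0]: 12 rows of [-28.6,21.1,-0.0,0,0,-0.00]
leg to [657.5, -81.0, 18.0, 85.0]: 4 rows of [0.0,-0.0,30.5,0,0,-0.00]
```

>>> send_rows(
  plan=[
    [0, 0, -20, 0, 0, 0],
    [0, 0, -34, 0, 0, 0],
    [0, 0, -34, 0, 0, 0],
    [0, 0, -34, 0, 0, 0],
    [-28.6, 21.1, 0, 0, 0, 0],
    [-28.6, 21.1, 0, 0, 0, 0],
    [-28.6, 21.1, 0, 0, 0, 0],
    [-28.6, 21.1, 0, 0, 0, 0],
    [-28.6, 21.1, 0, 0, 0, 0],
    [-28.6, 21.1, 0, 0, 0, 0],
  ],
)

```text
t: 22.53
tcp_pos: [0.5472, 0.101, 0.1396]
orientation: [0.738, 0.675, 0.0, 0.0]
force: [0.8, 0.5, -0.8]
width: 0.0556
grasp_force: 0.0
```

>>> send_rows(
  plan=[
    [-28.6, 21.1, 0, 0, 0, 0],
    [-28.6, 21.1, 0, 0, 0, 0],
    [-28.6, 21.1, 0, 0, 0, 0],
    [-28.6, 21.1, 0, 0, 0, 0],
    [-28.6, 21.1, 0, 0, 0, 0],
    [-28.6, 21.1, 0, 0, 0, 0],
    [0, 0, 30, 0, 0, 0],
    [0, 0, 15, 0, 0, 0],
    [0, 0, 0, 0, 0, 0],
    [0, 0, 0, 0, 0, 0],
  ],
  fingers=-1,
)

```text
t: 23.37
tcp_pos: [0.6565, -0.0793, 0.0937]
orientation: [0.738, 0.675, -0.001, -0.001]
force: [0.2, 0.0, 1.4]
width: 0.0851
grasp_force: 0.0
```

```bash
python3 g.py "657.5 -81 18 85"
```

```text
t 23.37 tcp [656.5 -79.3  93.7] psi 84.9 tilt 0.12 w 0.0851 gf 0.0 j7 -0.22
leg to [657.5, -81.0, 18.0, 85.0]: 2 rows of [-0.8,0.6,37.8,0,0,-0.06]
```

>>> send_rows(
  plan=[
    [-1.5, 1, 30, 0, 0, 0],
    [0, 0, 30, 0, 0, 0],
    [0, 0, 12, 0, 0, 0],
    [0, 0, 4, 0, 0, 0],
    [0, 0, 0, 0, 0, 0],
    [0, 0, 0, 0, 0, 0],
  ],
)

```text
t: 23.87
tcp_pos: [0.6592, -0.0809, 0.02]
orientation: [0.738, 0.675, 0.001, 0.001]
force: [0.0, -0.7, 0.8]
width: 0.0854
grasp_force: 0.0
```

>>> send_rows(
  plan=[
    [0, 0, 0, 0, 0, 0],
    [0, 0, 0, 0, 0, 0],
    [0, 0, 0, 0, 0, 0],
    [0, 0, 0, 0, 0, 0],
    [0, 0, 0, 0, 0, 0],
    [0, 0, 0, 0, 0, 0],
    [0, 0, 0, 0, 0, 0],
    [0, 0, 0, 0, 0, 0],
  ],
  fingers=1,
)

```text
t: 24.53
tcp_pos: [0.6583, -0.0812, 0.0189]
orientation: [0.738, 0.675, 0.0, 0.0]
force: [-1.6, -0.4, 5.2]
width: 0.0298
grasp_force: 58.7
```

```bash
python3 g.py "657.5 -81 110 85" "442.7 373.3 110 85" "442.7 373.3 24 85"
```

```text
t 24.53 tcp [658.3 -81.2  18.9] psi 84.9 tilt 0.03 w 0.0298 gf 58.7 j7 -0.24
leg to [657.5, -81.0, 110.0, 85.0]: 3 rows of [0.0,-0.3,-30.4,0,0,-0.05]
leg to [442.7, 373.3, 110.0, 85.0]: 14 rows of [31.0,-18.1,-0.0,0,0,-0.00]
leg to [442.7, 373.3, 24.0, 85.0]: 3 rows of [0.0,-0.0,28.7,0,0,-0.00]
```

>>> send_rows(
  plan=[
    [0, 0, -20, 0, 0, 0],
    [0, 0, -35, 0, 0, 0],
    [0, 0, -36, 0, 0, 0],
    [31, -18.1, 0, 0, 0, 0],
    [31, -18.1, 0, 0, 0, 0],
    [31, -18.1, 0, 0, 0, 0],
    [31, -18.1, 0, 0, 0, 0],
    [31, -18.1, 0, 0, 0, 0],
    [31, -18.1, 0, 0, 0, 0],
    [31, -18.1, 0, 0, 0, 0],
  ],
)

```text
t: 25.37
tcp_pos: [0.5504, 0.1475, 0.1093]
orientation: [0.738, 0.675, 0.0, 0.0]
force: [0.0, 0.6, -1.1]
width: 0.0305
grasp_force: 59.5
```

>>> send_rows(
  plan=[
    [31, -18.1, 0, 0, 0, 0],
    [31, -18.1, 0, 0, 0, 0],
    [31, -18.1, 0, 0, 0, 0],
    [31, -18.1, 0, 0, 0, 0],
    [31, -18.1, 0, 0, 0, 0],
    [31, -18.1, 0, 0, 0, 0],
    [31, -18.1, 0, 0, 0, 0],
    [0, 0, 30, 0, 0, 0],
    [0, 0, 15, 0, 0, 0],
    [0, 0, 0, 0, 0, 0],
  ],
)

```text
t: 26.2
tcp_pos: [0.4425, 0.3727, 0.0612]
orientation: [0.737, 0.675, -0.003, 0.0]
force: [-0.5, -0.5, -0.5]
width: 0.03
grasp_force: 59.4
```

>>> send_rows(
  plan=[
    [0, 0, 0, 0, 0, 0],
    [0, 0, 0, 0, 0, 0],
  ],
)

```text
t: 26.37
tcp_pos: [0.4453, 0.3737, 0.0651]
orientation: [0.738, 0.674, 0.0, 0.0]
force: [0.4, 0.5, -0.4]
width: 0.0302
grasp_force: 59.4
```

```bash
python3 g.py "442.7 373.3 24.5 85"
```

```text
t 26.37 tcp [445.3 373.7  65.1] psi 84.8 tilt 0.05 w 0.0302 gf 59.4 j7 -1.1
leg to [442.7, 373.3, 24.5, 85.0]: 2 rows of [-0.3,-1.3,20.3,0,0,-0.10]
```

>>> send_rows(
  plan=[
    [-0.6, -2.2, 20, 0, 0, 0],
    [0, 0, 12, 0, 0, 0],
    [0, 0, 6, 0, 0, 0],
    [0, 0, 2.5, 0, 0, 0],
    [0, 0, 0, 0, 0, 0],
    [0, 0, 0, 0, 0, 0],
  ],
)

```text
t: 26.87
tcp_pos: [0.4428, 0.3735, 0.0242]
orientation: [0.738, 0.675, 0.0, 0.0]
force: [1.0, -0.3, -0.8]
width: 0.0303
grasp_force: 59.5
```

>>> send_rows(
  plan=[
    [0, 0, 0, 0, 0, 0],
    [0, 0, 0, 0, 0, 0],
    [0, 0, 0, 0, 0, 0],
    [0, 0, 0, 0, 0, 0],
    [0, 0, 0, 0, 0, 0],
  ],
  fingers=-0.1,
)

```text
t: 27.28
tcp_pos: [0.4424, 0.3734, 0.0238]
orientation: [0.738, 0.675, 0.0, 0.0]
force: [0.5, -0.6, 1.0]
width: 0.047
grasp_force: 0.0
```

```bash
python3 g.py "442.7 373.3 150 85" "350 560 200 85"
```

```text
t 27.28 tcp [442.4 373.4  23.8] psi 84.9 tilt 0.0 w 0.047 gf 0.0 j7 -1.13
leg to [442.7, 373.3, 150.0, 85.0]: 4 rows of [-0.0,0.1,-31.6,0,0,-0.04]
leg to [350.0, 560.0, 200.0, 85.0]: 6 rows of [29.7,-18.1,-8.3,0,0,-0.00]
```

>>> send_rows(
  plan=[
    [0, 0, -20, 0, 0, 0],
    [0, 0, -35, 0, 0, 0],
    [0, 0, -36, 0, 0, 0],
    [0, 0, -36, 0, 0, 0],
    [29.7, -18.1, -8.3, 0, 0, 0],
    [29.7, -18.1, -8.3, 0, 0, 0],
    [29.7, -18.1, -8.3, 0, 0, 0],
    [29.7, -18.1, -8.3, 0, 0, 0],
    [29.7, -18.1, -8.3, 0, 0, 0],
    [29.7, -18.1, -8.3, 0, 0, 0],
  ],
)

```text
t: 28.12
tcp_pos: [0.3492, 0.5618, 0.201]
orientation: [0.738, 0.675, 0.0, 0.0]
force: [0.9, 0.1, 0.1]
width: 0.0467
grasp_force: 0.0
```

>>> send_rows(
  plan=[
    [0, 0, 0, 0, 0, 0],
    [0, 0, 0, 0, 0, 0],
    [0, 0, 0, 0, 0, 0],
  ],
)

```text
t: 28.37
tcp_pos: [0.3504, 0.56, 0.2]
orientation: [0.738, 0.675, -0.0, 0.0]
force: [0.6, -0.3, -0.7]
width: 0.0471
grasp_force: 0.0
```

```bash
python3 - <<'E'
from h import *
sq=(484,319.5,-5.0); na=(485.5,-305,11.7)
def loc(t,c):
    a=np.radians(t[2]); d=np.array(c)-t[:2]; return (np.array([[np.cos(a),np.sin(a)],[-np.sin(a),np.cos(a)]])@d).round(1)
for n in("top","scene"):
    c=camera(n); im=c["img"]
    save("end_"+n+".png",cv2.resize(im[120:320,160:500] if n=="top" else im[120:320,110:450],None,fx=2.3,fy=2.3))
    for k,t,p,r,lo,hi in(("long",sq,(.533,.315),.05,.0085,.03),("neck",sq,(.435,.284),.045,.03,.06),("small",sq,(.443,.373),.025,.042,.055),("short",na,(.476,-.257),.043,.0085,.03),("large",na,(.4945,-.349),.035,.064,.078)):
        P,_=blob(c,p,r,lo,hi)
        if len(P)<4: print(n,k,len(P)); continue
        q=rect(P); print(n,k,len(P),q,"tray",loc(t,q[0]),"rel ang",round(q[2]-t[2],1),"zmax",np.percentile(P[:,2],98).round(4))
E
```

```text
top long 292 (array([543.7, 317.1]), array([98.7, 76.1]), -79.2) tray [59.7  2.8] rel ang -74.2 zmax 0.0206
top neck 231 (array([439.5, 282.6]), array([61.3, 40. ]), 86.2) tray [-41.1 -40.6] rel ang 91.2 zmax 0.0433
top small 73 (array([442.8, 372.2]), array([30.4, 30.3]), 62.9) tray [-45.6  48.9] rel ang 67.9 zmax 0.0528
top short 203 (array([ 473.7, -246. ]), array([79.7, 62.9]), 22.2) tray [ 0.4 60.2] rel ang 10.5 zmax 0.0207
top large 151 (array([ 494.9, -346.8]), array([43. , 41.7]), 38.2) tray [  0.7 -42.8] rel ang 26.5 zmax 0.074
scene long 360 (array([546. , 317.2]), array([96.8, 69.7]), -76.4) tray [62.   3.1] rel ang -71.4 zmax 0.0184
scene neck 278 (array([438.3, 284.5]), array([58.8, 44. ]), 85.6) tray [-42.5 -38.8] rel ang 90.6 zmax 0.0414
scene small 78 (array([443.1, 374. ]), array([29.3, 28.8]), -6.3) tray [-45.5  50.7] rel ang -1.3 zmax 0.0542
scene short 202 (array([ 478.8, -255.3]), array([78.7, 25.3]), 11.0) tray [ 3.5 50. ] rel ang -0.7 zmax 0.0179
scene large 167 (array([ 492.9, -345.3]), array([44. , 41.5]), 19.3) tray [ -0.9 -41. ] rel ang 7.6 zmax 0.0762
```

View pics/end_top.png

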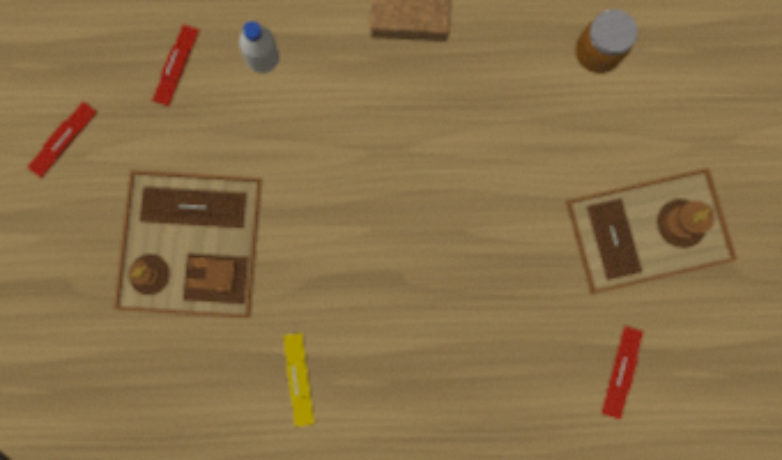

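View pics/end_scene.png

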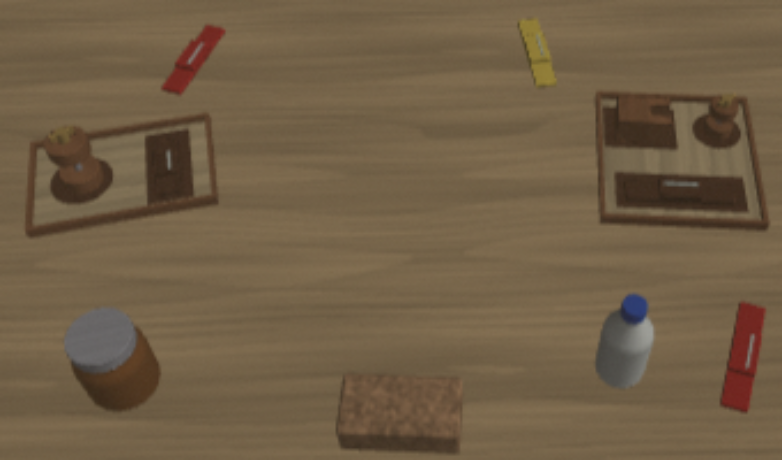

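Both pictures show all five things on their inlays, and the bystanders have not moved. In the top picture the long bridge's strip is at (193,207), the short bridge's strip at (614,236), the block at (212,275), and the clamps at (149,274) and (685,221).

```bash
python3 -c "
from plant import *
print(job_done())"
```

```text
the job is handed in; nothing more can be done
None
```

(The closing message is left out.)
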